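Set the sliding leg of the lid rack and hold its cam lever shut

TASK

Take the black knob of the orange cam lever and draw the rack's sliding leg out, lever still open, until its red pointer stands at the red mark clip; then, keeping the leg at the mark, swing the lever towards the robot side of the rack until it is fully closed. Both leg and lever spring back if let go, and the securing pin is fitted later by somebody else, so finish while still gripping the knob, with the leg at the mark and the lever held fully closed. Leave the jars and dishes round the rack alone.

Things in the scene. Friction and masses are not known exactly. Their poses are not given: they have to be found in the camera images.
- lid_rack: Fixed lid rack: wooden base 100 x 340 x 10 mm (x -50 to 50, y -160 to 180 mm) with an aluminium rail, black scale ticks and a fixed wire leg 88 mm high at the -y end. Origin: on the worktop, under the rail's middle line. +y: the way the sliding leg is drawn out; -x: the robot's side, with the scale. Turned up to 0.3 rad about the vertical.
- mark_clip: Red clip on the front (-x) edge of the base, 8 mm wide along the rail: the length mark. Fixed; each time elsewhere, 70 to 125 mm from where the pointer starts. Frame parallel to the rack's, origin on the worktop under the rail; y = 0 is the mark, the clip's middle. The clip lies at x -37 to -55, z 3 to 20 mm.
- leg_pointer (a point): Tip of the small red pointer (4 mm wide) on the robot's side of the sliding leg, 19 mm above the worktop, level along the rail with the lever's pivot. It passes the clip at 1 mm distance; pointer and clip stand end to end when the leg is at the mark.
- sliding_leg (a joint): Travel of the sliding leg along the rack's +y, in m: 0 fully in (its start), at most 0.145. A spring pulls it in with 1.2 N at 0 and 3.4 N at full travel. The leg is a dark steel saddle on the rail with a steel wire loop, 88 mm above the worktop and 38 mm behind (-y of) the pivot.
- lever_pivot (a point): Pivot axis (vertical) of the cam lever, on the sliding leg over the middle of the rail, 52 mm above the worktop, at the underside of the lever.
- cam_lever (a joint): Angle of the orange cam lever, rad: 0 open (its start; it points along the rack's +y), 1.05 fully closed at its stop. It closes counterclockwise seen from above: the knob swings from +y towards the rack's -x side. A spring pushes it open with 0.03 N m at 0, 0.09 N m when closed. Its top is 61 mm above the worktop.
- lever_knob: Black upright round knob at the lever's end, 60 mm from the pivot: 22 mm across, 38 mm tall, and free to turn about its own axis. Origin: centre of its underside, 62 mm above the worktop; z up along its axis; grip it from above at half height. Nothing stands within 60 mm of it except the lever below it.
- salt_shaker: Bystander: glass salt shaker with grey top, 44 mm across, 90 mm tall. Origin: centre of its underside.
- spice_jar: Bystander: spice jar with red cap, 45 mm across, 106 mm tall. Origin: centre of its underside.
- ramekin: Bystander: white ramekin, 77 mm across, 38 mm tall. Origin: centre of its underside.
- honey_jar: Bystander: glass jar of honey with black lid, 62 mm across, 101 mm tall. Origin: centre of its underside.

How it is judged:
By the outcome, as a careful person would: the job done as asked, in the order asked, and still so for the second after the job is handed in, while the arm keeps its last pose, push and grip.
It also fails if it takes over 42 s, if anything falls off the work surface, if the arm or the gripper's body presses on something with over 40 N, if the wrist force passes 120 N, or if a joint passes its speed limit or range.

ROBOT

A 6-joint arm with a two-finger parallel gripper is mounted at the origin on a cart in front of the work surface, level with it; the furniture and walls round the work are solid. World frame = base frame: x ahead of the robot, y to its left, z up, the work surface at z = 0. Lengths are in mm, angles in degrees, forces in N, time in s.
With the tool pointing down it reaches from about 350 to 850 mm from the base axis. Payload 8.1 kg.
Tool frame: the origin (TCP) lies where the fingers leave the gripper's body, on its centre line; the fingertips stand 73 mm ahead of it and the grasp point (between the pads) lies 54 mm ahead of it; z points along the fingers, y is the line along which they close (so a half turn about z gives the same grasp; the last joint's range is limited). The gripper opens to 85 mm and grips with 20 to 120 N. Pads are 22 mm wide; open, the fingers measure 114 mm over their backs; the gripper's body (76 mm by 85 mm) begins 54 mm behind the grasp point. The pads swing forward as they close: fully open they stand 13 mm farther back than shut.
Start: joints at [-74.737, 7.471, 85.268, -0, 87.261, -4.893], TCP at [206.773, -563.25, 303.892] pointing down, gripper open.
Joint ranges: [-169.43, 169.43], [-51.17, 129.36], [1.28, 143.12], [-76.62, 256.62], [0, 156.53], [-152.29, 152.29]. Speed limits (degrees/s): [136.94, 136.94, 159.86, 180, 180, 180].

INTERFACE

Orientations are given as [roll, pitch, yaw] about the fixed x, y, z axes, in that order (R = Rz(yaw) Ry(pitch) Rx(roll)).
In Python, from bench import sense, optics, r gives the robot as it stands.
- The arm moves only by the tool servo_tool, never from a script. Its argument "plan" is a list that holds one entry, the list of rows, each a list of 5 numbers: the shift along the world's x, y, z in m, then the turn about the world's z in degrees, then the finger opening in m, from 0 to 0.0854. A call has 1 to 10 rows; each row shifts and turns the commanded pose from where the row before left it; what a row does not reach is not made up. A row lasts 1/10 s, in which the tool goes at most 50 mm and 8.59 degrees, less where a joint would pass 70% of its speed; a pose out of reach is approached as far as the arm can. A call is refused whole if a number of a shift passes 0.05 or a number of a turn 8.59, either way. A call with a gripper value outside its range is refused whole. The fingers move at their own pace and stop on an object; "force" is the grip in N (left out, the last holds). Time passes only in rows, so rows that do not move let the fingers close. It gives the time, the measured TCP pose, the force, the opening and the grip force at its end, in the units of the state.
- sense(): the state, without advancing time (a new reading comes with each control period).
- optics.snapshot(name): name is "scene" or "top"; returns a dict with "frame" (384x512x3 uint8, blue, green, red), "fx", "fy", "cx", "cy" (pixels), "dist_coeffs" ([k1, k2, p1, p2, k3] as OpenCV has them; the pictures are not rectified), "cam_to_world" (4x4, takes a point from camera to world coordinates). Camera axes: x right, y down, z forward; pixel columns grow to the right and rows downward; lengths in mm; the calibration is good to about 2 mm. A picture is of the moment at which its call begins. There is no depth.
- r.hand_in(): hands the job in; it is judged then, once.
The state is a dict: "time": time; "joint_pos": joint angles; "qd": joint speeds; "joint_efforts": joint torques, N m; "tool_pos": TCP position; "tcp_rot": TCP orientation; "ft_force": force on the tool from outside, world axes, zero at the start; "wrist_torque": the same for the moment, N m; "finger_gap": finger opening in mm; "grip_force": force on a finger pad.
Only numpy, scipy, OpenCV 4.12 (cv2) and the standard library are available. Lean on these libraries where they do the work, as an engineer would, in place of code of your own. Each camera call takes 0.05 s, during which the arm holds its last target. There are 200 camera calls.

## Working session

There is one attempt and no reset: what is moved stays moved. The work goes in short steps, Python scripts to look and compute and a tool call to move; the robot and the scene stay as the last step left them, time stands still between calls to the robot, and variables do not carry over. Pictures are saved under pics/ and viewed, at most 10 in all, crops included, and the job is handed in when it is done.

Besides the shell and the picture viewer there is one more tool, called after ">>>" as name(argument=value, ...) on one line, values as JSON. servo_tool: Moves the arm, as the interface text tells. Its arguments: {"type":"object","properties":{"plan":{"type":"array"},"force":{"type":"number"}},"required":["plan"]}

```bash
mkdir -p pics; cat > h.py <<'E'
import numpy as np, cv2
from bench import sense, optics, r
def snap(n,f):
    s=optics.snapshot(n); cv2.imwrite(f,s["frame"]); return s
def K(s): return np.array([[s["fx"],0,s["cx"]],[0,s["fy"],s["cy"]],[0,0,1.]])
def px2w(s,uv,z):
    p=cv2.undistortPoints(np.array(uv,float).reshape(-1,1,2),K(s),np.array(s["dist_coeffs"],float)).reshape(-1,2)
    T=np.array(s["cam_to_world"]); d=np.c_[p,np.ones(len(p))]@T[:3,:3].T; o=T[:3,3]
    return o+d*((np.broadcast_to(z,len(p))-o[2])/d[:,2])[:,None]
def w2px(s,P):
    T=np.linalg.inv(np.array(s["cam_to_world"])); 
    return cv2.projectPoints(np.array(P,float).reshape(-1,3),cv2.Rodrigues(T[:3,:3])[0],T[:3,3],K(s),np.array(s["dist_coeffs"],float))[0].reshape(-1,2)
E
python3 - <<'E'
from h import *
for n in("scene","top"):
    s=snap(n,f"pics/{n}0.png"); print(n,s["fx"],np.round(s["cam_to_world"],3).tolist())
    cv2.imwrite(f"pics/{n}0b.png",cv2.resize(s["frame"],(800,600),interpolation=cv2.INTER_CUBIC))
print(sense())
E
```

```text
scene 414.2754816086093 [[-0.182, -0.608, 0.773, -659.147], [-0.983, 0.106, -0.148, 201.873], [0.008, -0.787, -0.617, 956.449], [0.0, 0.0, 0.0, 1.0]]
top 347.57903159517 [[-0.006, -0.998, 0.056, 422.157], [-1.0, 0.006, -0.005, -31.973], [0.005, -0.056, -0.998, 1235.288], [0.0, 0.0, 0.0, 1.0]]
{'time': 0.1, 'joint_pos': array([-7.47362654e+01,  7.51131989e+00,  8.53241183e+01, -1.36202426e-03,
        8.72628981e+01, -4.89176732e+00]), 'qd': array([-0.01493213, -0.22128609, -0.00247962, -0.04511147, -0.17675266,
       -0.03307922]), 'joint_efforts': array([ 3.33490334e-04, -5.70950246e+01, -5.01942730e+01, -2.16277126e-04,
        8.11291306e-03,  3.08096401e-05]), 'tool_pos': array([ 206.66632848, -562.8715342 ,  302.93328473]), 'tcp_rot': array([-1.79901906e+02, -7.03009934e-03,  2.01555621e+01]), 'ft_force': array([-0.07219332, -0.11026144,  0.71104996]), 'wrist_torque': array([-0.01206515,  0.02461276, -0.01525649]), 'grip_force': 0.0, 'finger_gap': 85.53666400896873}
```

View pics/top0b.png

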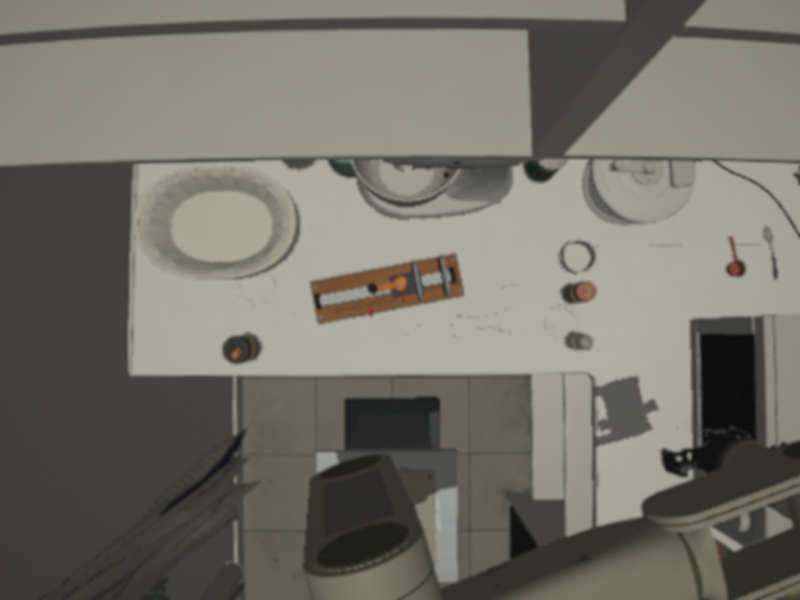

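View pics/scene0b.png

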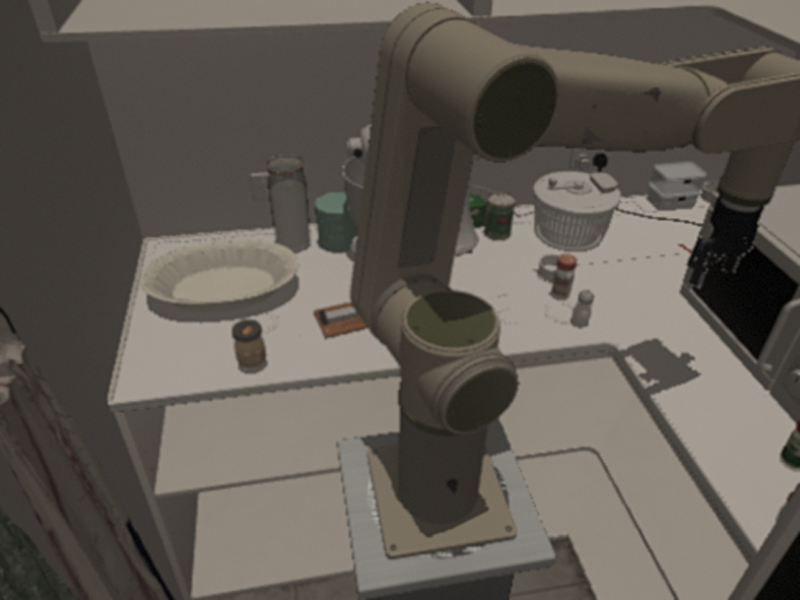

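The top view shows the rack at about (310-465, 255-322) of the 800-wide picture, with its +y end to the left. The knob is near (373,288) and the red clip near (371,311). The scene camera's view is blocked by the arm. Next is an enlarged crop.

```bash
python3 - <<'E'
import cv2
f=cv2.imread("pics/top0.png")[158:212,194:302]
f=cv2.resize(f,None,fx=7.4,fy=7.4,interpolation=cv2.INTER_CUBIC)
cv2.imwrite("pics/c1.png",cv2.convertScaleAbs(f,alpha=1.5)); print(f.shape)
E
```

```text
(400, 799, 3)
```

View pics/c1.png

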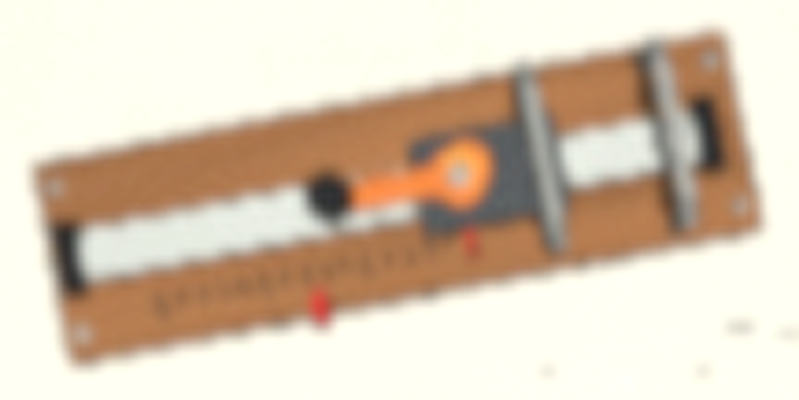

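The crop shows the base corners at (35,163), (725,30), (762,228) and (75,365), the knob top at (328,195) and the pivot at (459,173). The pointer is at (472,241) and the clip at (320,308). I'll fit the rack pose from these.

```bash
cat > fit.py <<'E'
from h import *
from scipy.optimize import least_squares
s=optics.snapshot("top")
c=lambda u,v:((np.array([u,v])+.5)/7.4-.5+[194,158])
obs=[c(35,163),c(725,30),c(762,228),c(75,365),c(328,195),c(459,173),c(472,241),c(320,308)]
def model(p):
    x,y,a,yp,yc=p
    L=np.array([[50,180,10],[50,-160,10],[-50,-160,10],[-50,180,10],[0,yp+60,100],[0,yp,61],[-32,yp,19],[-46,yc,20.]])
    R=np.array([[np.cos(a),-np.sin(a)],[np.sin(a),np.cos(a)]])
    return np.c_[L[:,:2]@R.T+[x,y],L[:,2]]
E
python3 - <<'E'
from fit import *
q=least_squares(lambda p:(w2px(s,model(p))-obs).ravel(),[500,50,-.2,-30,60]).x
print(q, "d",q[4]-q[3]); print(np.round(w2px(s,model(q))-obs,2).tolist()); print(model(q)[4:].round(1))
f=s["frame"].astype(int);b,g,rr=f[...,0],f[...,1],f[...,2]
m=((rr>1.8*g)&(rr>1.8*b)&(abs(g-b)<30)).astype(np.uint8); m[:158]=0;m[212:]=0;m[:,:194]=0;m[:,302:]=0
print(cv2.connectedComponentsWithStats(m)[2:])
E
```

```text
[ 5.21949513e+02 -1.30083819e+01  1.89083645e-01 -1.94719252e+01
  5.70857874e+01] d 76.55771265094802
[[-0.52, -0.18], [0.23, -0.7], [0.88, 0.08], [-0.7, 0.23], [-0.15, -0.38], [0.12, 0.09], [0.14, 0.88], [-0.01, -0.03]]
[[514.3  26.8 100. ]
 [525.6 -32.1  61. ]
 [494.2 -38.1  19. ]
 [466.   34.4  20. ]]
(array([[     0,      0,    512,    384, 196595],
       [   257,    189,      1,      3,      3],
       [   236,    197,      3,      4,     10]], dtype=int32), array([[255.5009283 , 191.49966683],
       [257.        , 190.        ],
       [236.8       , 198.5       ]]))
```

>>> servo_tool(plan=[[[0.011,0.021,0,-1,0.0854],[0.022,0.042,0,-2,0.0854],[0.022,0.042,0,-2,0.0854],[0.022,0.042,0,-2,0.0854],[0.022,0.042,0,-2.3,0.0854],[0.022,0.042,0,0,0.0854],[0.022,0.042,0,0,0.0854],[0.022,0.042,0,0,0.0854],[0.022,0.042,0,0,0.0854],[0.022,0.042,0,0,0.0854]]], force=60)

```text
time: 1.15
tool_pos: [416.1, -162.4, 303.9]
tcp_rot: [180.0, -0.0, 10.8]
ft_force: [0.6, 0.3, -0.0]
finger_gap: 85.3
grip_force: 0.0
```

>>> servo_tool(plan=[[[0.022,0.042,0,0,0.0854],[0.022,0.042,0,0,0.0854],[0.022,0.042,0,0,0.0854],[0.022,0.042,0,0,0.0854],[0.011,0.021,0,0,0.0854],[0,0,0,0,0.0854],[0,0,0,0,0.0854]]])

```text
time: 1.85
tool_pos: [514.5, 25.0, 303.4]
tcp_rot: [180.0, 0.1, 10.9]
ft_force: [-0.6, -0.7, -0.8]
finger_gap: 85.4
grip_force: 0.0
```

>>> servo_tool(plan=[[[0,0.002,-0.025,0,0.0854],[0,0,-0.04,0,0.0854],[0,0,-0.04,0,0.0854],[0,0,-0.03,0,0.0854],[0,0,-0.02,0,0.0854],[0,0,-0.01,0,0.0854],[0,0,0,0,0.0854],[0,0,0,0,0.0854]]])

```text
time: 2.65
tool_pos: [515.3, 26.1, 140.0]
tcp_rot: [180.0, -0.1, 10.8]
ft_force: [-0.6, 0.2, 0.1]
finger_gap: 85.3
grip_force: 0.0
```

```bash
python3 - <<'E'
from h import *
import cv2
a=snap("top","pics/t2.png");b=snap("scene","pics/s2.png")
f=a["frame"][150:222,190:310]; f=cv2.resize(f,(800,480),interpolation=cv2.INTER_CUBIC)
g=b["frame"][150:250,150:360]; g=cv2.resize(g,(800,381),interpolation=cv2.INTER_CUBIC)
o=np.vstack([f,g]); cv2.imwrite("pics/c2.png",cv2.convertScaleAbs(cv2.resize(o,(557,600)),alpha=1.5))
E
```

```text
(no output)
```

View pics/c2.png

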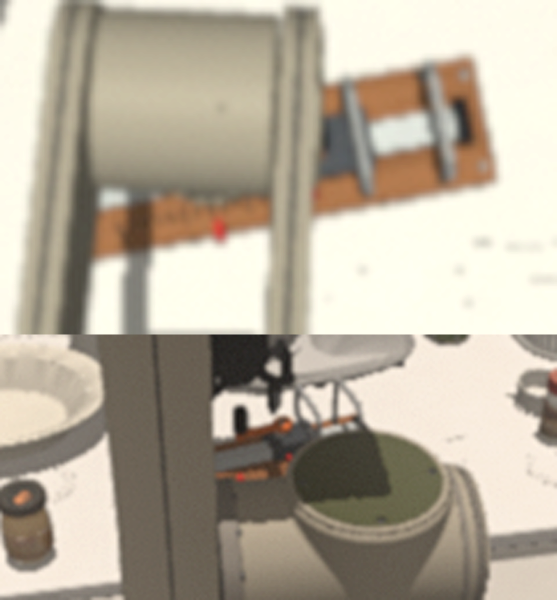

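The scene camera now sees the knob at (240,420), the clip at (240,477) and the pointer at (289,458). I'll check these against the model.

```bash
python3 - <<'E'
from fit import *
b=optics.snapshot("scene"); p=np.array([521.95,-13.0,.189,-19.5,57.1])
M=model(p); M=np.vstack([M,[[515,26,86],[515-42*.188*1,26+42,67],[515+8,26-42,67]]])
q=w2px(b,M); print(np.round(q,1).tolist())
f=b["frame"][140:220,190:310].copy(); f=cv2.resize(f,(800,533),interpolation=cv2.INTER_CUBIC)
for u in q: cv2.circle(f,tuple(int(v) for v in ((u+.5-[190,140])*6.667)),4,(0,255,0),1)
cv2.imwrite("pics/c3.png",cv2.convertScaleAbs(f,alpha=1.6))
E
```

```text
[[199.2, 197.7], [284.0, 178.4], [295.3, 193.2], [207.0, 214.5], [239.6, 177.3], [255.3, 182.6], [258.4, 196.8], [239.8, 203.7], [239.8, 180.4], [228.5, 187.2], [251.0, 182.2]]
```

View pics/c3.png

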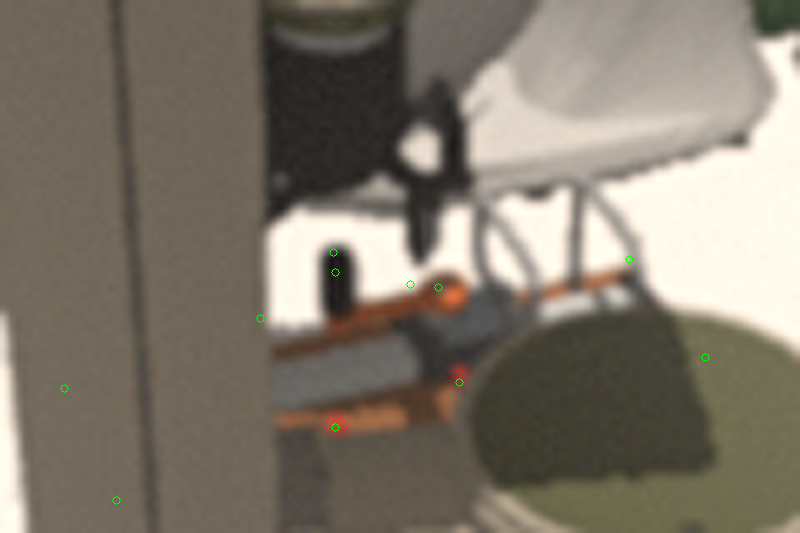

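The model agrees, and the finger tip sits slightly high because the open pads stand back. I'll close on the knob.

>>> servo_tool(plan=[[[0,0,0,0,0.01],[0,0,0,0,0.01],[0,0,0,0,0.01],[0,0,0,0,0.01],[0,0,0,0,0.01],[0,0,0,0,0.01],[0,0,0,0,0.01],[0,0,0,0,0.01]]], force=60)

```text
time: 3.65
tool_pos: [514.9, 26.7, 139.0]
tcp_rot: [180.0, -0.0, 10.9]
ft_force: [-0.8, -1.5, 2.3]
finger_gap: 20.3
grip_force: 58.6
```

>>> servo_tool(plan=[[[-0.0013,0.0069,0,0,0.01],[-0.0013,0.0069,0,0,0.01],[-0.0013,0.0069,0,0,0.01],[-0.0013,0.0069,0,0,0.01],[-0.0013,0.0069,0,0,0.01],[-0.0013,0.0069,0,0,0.01],[-0.0013,0.0069,0,0,0.01],[-0.0013,0.0069,0,0,0.01],[-0.0013,0.0069,0,0,0.01],[-0.0013,0.0069,0,0,0.01]]])

```text
time: 4.65
tool_pos: [501.7, 96.3, 138.9]
tcp_rot: [180.0, -0.0, 10.9]
ft_force: [0.4, -3.1, 3.4]
finger_gap: 20.1
grip_force: 58.8
```

>>> servo_tool(plan=[[[0,0,0,0,0.01],[0,0,0,0,0.01],[0,0,0,0,0.01]]])

```text
time: 4.95
tool_pos: [501.8, 95.7, 138.9]
tcp_rot: [180.0, -0.0, 10.9]
ft_force: [-0.2, -2.2, 3.1]
finger_gap: 20.3
grip_force: 58.9
```

```bash
python3 - <<'E'
from fit import *
a=snap("top","pics/t4.png");b=snap("scene","pics/s4.png")
f=cv2.resize(a["frame"][165:215,195:275],(640,400),interpolation=cv2.INTER_CUBIC)[150:]
g=cv2.resize(b["frame"][160:220,220:300],(640,480),interpolation=cv2.INTER_CUBIC)[:350]
cv2.imwrite("pics/c4.png",cv2.convertScaleAbs(np.vstack([f,g]),alpha=1.5))
E
```

```text
(no output)
```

View pics/c4.png

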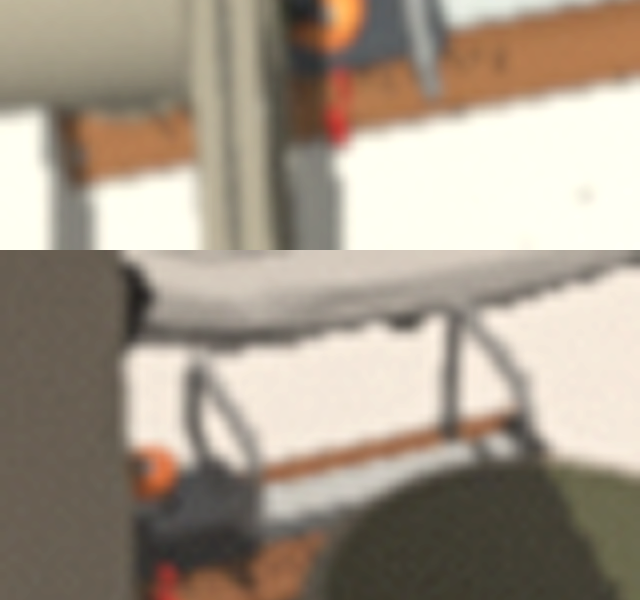

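Top crop: the pointer at about (341,95) is now nearly in line with the clip at (338,132). The leg moved with the knob. I'll measure this at subpixel level.

```bash
cat > red.py <<'E'
from fit import *
def meas(n=6):
    F=np.mean([optics.snapshot("top")["frame"].astype(float) for _ in range(n)],0)
    f=F[176:205,218:300]; b,g,rr=f[...,0],f[...,1],f[...,2]
    w=np.clip(rr-2.0*g,0,None); w[:, 46:]=0
    return F,w
p=np.array([521.95,-13.0,.189,-19.5,57.1])
if __name__=="__main__":
    F,w=meas()
    np.set_printoptions(linewidth=200,precision=1,suppress=True)
    for i in range(29):
        if w[i].max()>8: print(i+176,w[i].sum().round(0),((w[i]*np.arange(218,300)).sum()/w[i].sum()).round(2), "cols",218+np.flatnonzero(w[i]>8))
    for d in(-4,0,4):
        p[3]=p[4]+d; print(d,w2px(s,model(p)[6:]).round(2).tolist())
    f=cv2.resize(F[176:201,225:250].astype(np.uint8),(600,600),interpolation=cv2.INTER_CUBIC)
    import time; cv2.imwrite("pics/r%d.png"%time.time(),cv2.convertScaleAbs(f,alpha=1.5))
E
python3 red.py; ls pics
```

```text
197 18.0 236.53 cols [236 237]
198 60.0 236.5 cols [236 237]
199 73.0 236.56 cols [236 237]
200 36.0 236.65 cols [236 237]
-4 [[237.17, 195.03], [236.8, 199.16]]
0 [[236.05, 195.25], [236.8, 199.16]]
4 [[234.93, 195.47], [236.8, 199.16]]
c1.png
c2.png
c3.png
c4.png
r1796242121.png
s2.png
s4.png
scene0.png
scene0b.png
t2.png
t4.png
top0.png
top0b.png
```

```bash
mv pics/r1796242121.png pics/c5.png; python3 - <<'E'
from red import *
F,w=meas(10); np.set_printoptions(linewidth=200,suppress=True)
f=F[188:203,231:244]
print(f[...,2].round().astype(int)); print((f[...,1]/f[...,2]*100).round().astype(int))
E
```

```text
[[ 55  61  68  81 109 142 149 131  93  66  61  61  62]
 [ 47  49  57  69  96 122 120  98  73  62  61  61  61]
 [ 41  36  40  48  67  84  83  70  61  60  60  63  63]
 [ 42  33  33  36  47  64  71  66  61  60  66  74  78]
 [ 44  37  36  38  52  80  96  88  78  74  84  92  96]
 [ 49  44  44  47  66 101 120 110 100  95 101 105 103]
 [ 54  51  54  57  75 109 124 117 112 109 111 111 106]
 [ 56  54  58  60  78 107 120 120 119 118 117 116 112]
 [ 57  57  60  62  80 107 120 123 122 121 120 119 118]
 [ 59  60  61  64  86 117 129 124 119 119 118 118 117]
 [ 60  62  62  65  91 126 135 119 112 115 115 115 117]
 [ 59  61  61  63  85 119 132 118 114 118 122 124 129]
 [ 59  60  61  63  75 104 127 128 133 140 144 146 153]
 [ 64  66  67  70  76  96 124 141 156 164 166 167 169]
 [ 78  80  78  81  84 101 132 153 168 174 174 174 174]]
[[ 70  63  62  61  60  59  59  61  70  94 105 105 104]
 [ 83  75  70  65  62  61  63  70  87 103 104 104 104]
 [ 98  97  88  80  75  75  79  91 102 104 101  98  96]
 [ 98 103 104 101  95  88  83  88  94  94  88  83  79]
 [ 93  95  96  93  83  68  58  63  74  76  74  73  72]
 [ 86  83  81  78  71  57  47  52  66  70  70  70  70]
 [ 81  75  73  73  69  58  48  50  63  70  70  70  70]
 [ 80  73  72  71  68  61  51  51  63  69  69  69  70]
 [ 80  73  72  70  64  57  52  54  64  68  69  69  69]
 [ 80  72  72  68  55  45  46  57  66  69  69  69  69]
 [ 80  73  71  67  48  36  38  53  67  71  72  73  75]
 [ 80  73  71  69  50  34  34  52  74  80  83  85  88]
 [ 83  77  77  77  64  42  40  63  86  93  94  95  96]
 [ 90  87  88  91  84  65  62  78  93  98  98  98  98]
 [ 96  95  97  97  95  89  88  92  97  99  99  98  99]]
```

View pics/c5.png

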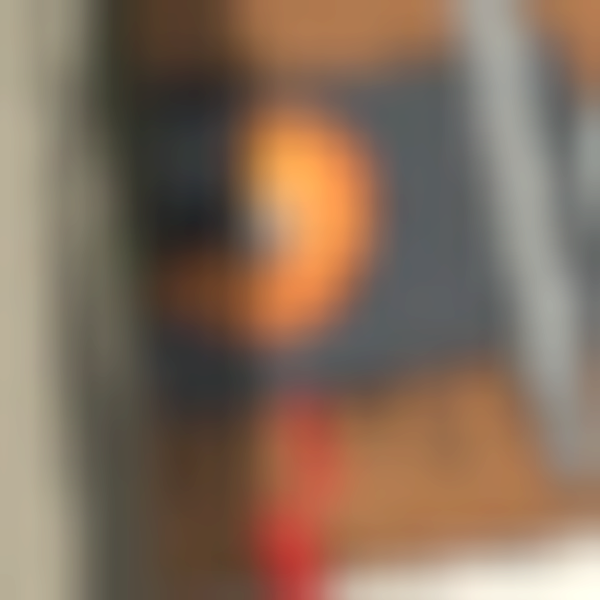

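The pointer is about 5.5 mm short of the mark: row-corrected, it is 1.5 px from alignment at 3.59 mm/px. I'll move the rest and measure again.

>>> servo_tool(plan=[[[-0.0005,0.0027,0,0,0.01],[-0.0005,0.0027,0,0,0.01],[0,0,0,0,0.01],[0,0,0,0,0.01],[0,0,0,0,0.01]]])

```text
time: 6.5
tool_pos: [500.8, 101.3, 138.9]
tcp_rot: [-180.0, -0.0, 10.9]
ft_force: [-0.5, -1.9, 5.0]
finger_gap: 20.2
grip_force: 59.0
```

```bash
python3 - <<'E'
from red import *
F,w=meas(12); np.set_printoptions(linewidth=200,suppress=True)
f=F[190:202,231:244]
print((f[...,1]/f[...,2]*100).round().astype(int)); print(sense()["tool_pos"],sense()["ft_force"])
f=cv2.resize(F[176:201,225:250].astype(np.uint8),(600,600),interpolation=cv2.INTER_CUBIC)
cv2.imwrite("pics/c6.png",cv2.convertScaleAbs(f,alpha=1.5))
E
```

```text
[[ 85  76  74  73  75  82  96 103 104 103 102  99  96]
 [102  98  97  96  95  97  97  95  94  93  88  83  80]
 [100 100  97  92  82  77  79  78  77  77  74  72  71]
 [ 87  87  82  73  55  53  64  71  71  70  70  70  70]
 [ 76  76  75  66  46  44  56  68  70  70  70  70  70]
 [ 73  73  72  66  50  43  53  67  69  69  69  70  69]
 [ 72  72  72  68  56  45  51  64  69  69  69  69  69]
 [ 72  72  72  68  58  45  45  60  68  69  69  69  69]
 [ 71  71  71  67  57  41  38  53  68  71  71  73  74]
 [ 71  71  71  68  57  41  34  52  74  80  83  85  88]
 [ 73  74  77  77  69  52  42  63  86  93  94  95  96]
 [ 83  85  89  90  86  74  65  78  93  98  98  98  98]]
[500.78165073 101.12442803 138.88805704] [ 0.12490829 -2.81618973  4.35729977]
```

View pics/c6.png

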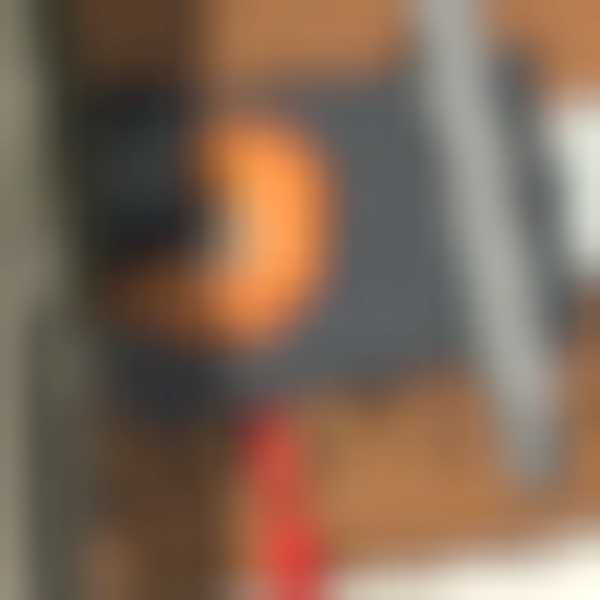

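The pointer and clip are now in line to within about 0.1 px (0.4 mm). I'll swing the lever about the pivot (512.1, 42.3) at r = 60, with half-size steps.

>>> servo_tool(plan=[[[-0.0031,-0.0007,0,0,0.01],[-0.003,-0.0008,0,0,0.01],[-0.003,-0.001,0,0,0.01],[-0.0029,-0.0011,0,0,0.01],[-0.0029,-0.0013,0,0,0.01],[-0.0028,-0.0015,0,0,0.01],[-0.0027,-0.0016,0,0,0.01],[-0.0026,-0.0017,0,0,0.01],[-0.0025,-0.0019,0,0,0.01],[-0.0025,-0.002,0,0,0.01]]])

```text
time: 8.15
tool_pos: [472.7, 87.4, 139.0]
tcp_rot: [-180.0, -0.0, 10.9]
ft_force: [2.1, -3.0, 3.0]
finger_gap: 20.1
grip_force: 58.8
```

>>> servo_tool(plan=[[[0,0,0,0,0.01],[0,0,0,0,0.01]]])

```text
time: 8.35
tool_pos: [472.8, 87.5, 138.9]
tcp_rot: [-180.0, -0.0, 10.8]
ft_force: [2.5, -1.9, 1.9]
finger_gap: 20.4
grip_force: 58.8
```

>>> servo_tool(plan=[[[-0.0023,-0.0021,0,0,0.01],[-0.0022,-0.0022,0,0,0.01],[-0.0021,-0.0024,0,0,0.01],[-0.002,-0.0025,0,0,0.01],[-0.0018,-0.0026,0,0,0.01],[-0.0017,-0.0026,0,0,0.01],[-0.0016,-0.0027,0,0,0.01],[-0.0014,-0.0028,0,0,0.01],[-0.0012,-0.0029,0,0,0.01],[-0.0011,-0.003,0,0,0.01]]])

```text
time: 9.35
tool_pos: [455.6, 61.6, 139.0]
tcp_rot: [180.0, -0.1, 10.9]
ft_force: [7.4, -2.0, 0.0]
finger_gap: 20.2
grip_force: 58.5
```

>>> servo_tool(plan=[[[0,0,0,0,0.01],[0,0,0,0,0.01],[0,0,0,0,0.01]]])

```text
time: 9.65
tool_pos: [455.7, 61.6, 139.0]
tcp_rot: [180.0, -0.1, 10.8]
ft_force: [5.6, -1.5, 0.1]
finger_gap: 20.3
grip_force: 58.6
```

Holding it just short of the stop needs about 7 N by statics, so this force doesn't show stop contact. I'll press further along rack -x in small steps and watch for a force rise.

>>> servo_tool(plan=[[[-0.001,-0.0002,0,0,0.01],[0,0,0,0,0.01],[0,0,0,0,0.01]]])

```text
time: 9.95
tool_pos: [454.9, 61.4, 139.0]
tcp_rot: [180.0, -0.1, 10.8]
ft_force: [8.1, -1.2, -1.5]
finger_gap: 20.5
grip_force: 58.7
```

>>> servo_tool(plan=[[[-0.001,-0.0002,0,0,0.01],[0,0,0,0,0.01],[0,0,0,0,0.01]]])

```text
time: 10.25
tool_pos: [454.5, 61.3, 139.2]
tcp_rot: [180.0, -0.2, 10.8]
ft_force: [12.0, -0.1, -3.7]
finger_gap: 20.0
grip_force: 58.9
```

```bash
python3 - <<'E'
from red import *
a=snap("top","pics/t7.png");b=snap("scene","pics/s7.png")
print(sense()["tool_pos"],sense()["ft_force"])
f=cv2.resize(a["frame"][165:215,205:285],(640,400),interpolation=cv2.INTER_CUBIC)[50:300]
g=cv2.resize(b["frame"][160:220,220:300],(640,480),interpolation=cv2.INTER_CUBIC)[:350]
cv2.imwrite("pics/c7.png",cv2.convertScaleAbs(np.vstack([f,g]),alpha=1.5))
E
```

```text
[454.49265173  61.33279968 139.14246248] [11.96852656 -0.98531536 -4.53946674]
```

View pics/c7.png

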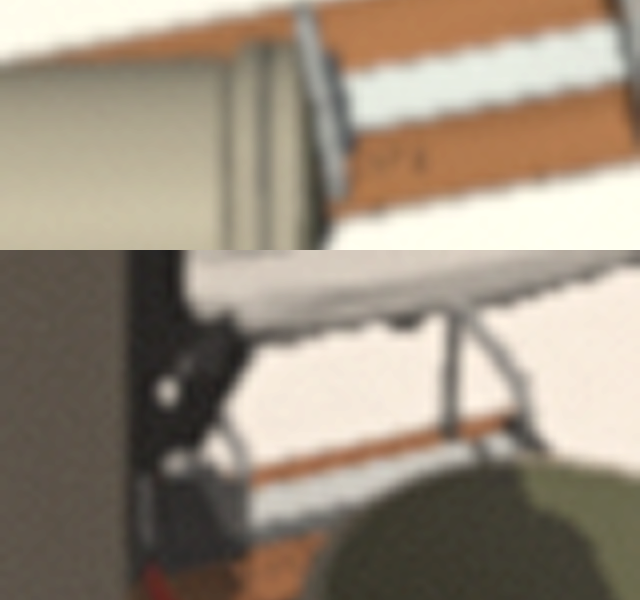

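The force rises steeply with little motion, so the stop is reached. I'll press a little more, trim the leg by 0.3 mm, then compare the leg wire with the reference crop at the mark.

>>> servo_tool(plan=[[[-0.001,0,0,0,0.01],[-0.001,-0.0001,0,0,0.01],[0,0,0,0,0.01],[0,0,0,0,0.01],[0,0,0,0,0.01]]])

```text
time: 10.9
tool_pos: [453.8, 61.4, 139.4]
tcp_rot: [180.0, -0.4, 10.8]
ft_force: [20.4, 1.3, -11.4]
finger_gap: 19.9
grip_force: 59.1
```

```bash
python3 - <<'E'
from red import *
F,w=meas(8); st=sense(); print(st["tool_pos"],st["ft_force"],st["time"])
f=cv2.convertScaleAbs(cv2.resize(F[176:201,225:250].astype(np.uint8),(600,600),interpolation=cv2.INTER_CUBIC),alpha=1.5)
cv2.imwrite("pics/c8.png",f); ref=cv2.imread("pics/c6.png")
for (y0,y1,x0,x1) in((40,300,420,560),(40,180,420,540),(300,460,470,570)):
    t=f[y0:y1,x0:x1]; m=cv2.matchTemplate(ref[:, :],t,cv2.TM_CCOEFF_NORMED)
    row=m[y0]; i=row.argmax(); print("ref col",i,"now",x0,"shift px",(x0-i)/24,"mm",-(x0-i)/24*3.45,row[i])
o=np.hstack([ref[:,380:],f[:,380:]]); cv2.imwrite("pics/c9.png",o)
E
```

```text
[453.78612308  61.46054309 139.38126045] [ 20.60143703   1.43411111 -11.61397135] 11.35
ref col 423 now 420 shift px -0.125 mm 0.43125 0.8841511
ref col 424 now 420 shift px -0.16666666666666666 mm 0.575 0.97517323
ref col 465 now 470 shift px 0.20833333333333334 mm -0.7187500000000001 0.7453059
```

View pics/c9.png

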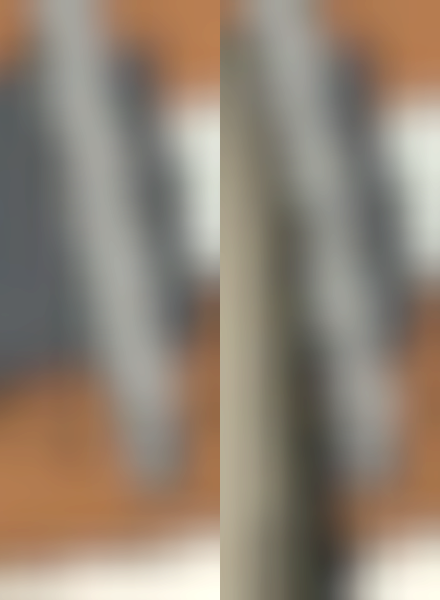

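```bash
python3 -c "
from bench import r
print(r.hand_in())"
```

```text
the job is handed in; nothing more can be done
None
```

I handed the job in at about 11 s with the knob still gripped. The leg is at the mark to within about 0.5 mm, and the lever is pressed closed against its stop with about 20 N. I judged closure from the force rise and the knob's travel, because the arm blocked both cameras' view of the lever.

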